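# Fit the eared collar on the compaction stand

### The arm

A 6-joint arm with a two-finger parallel gripper is mounted at the origin on the work surface. World frame = base frame: x ahead of the robot, y to its left, z up, the work surface at z = 0. Lengths are in m, angles in degrees, forces in N, time in s.
With the tool pointing down it reaches from about 0.4 to 0.825 m from the base axis. Payload 7 kg.
Tool frame: the origin (TCP) lies at the very end of the fingers, on their centre line; the grasp point (between the pads) lies 19 mm behind it (ctrl.grip_point_offset is the distance from the TCP to the grasp point, in m); x points along the fingers, z is the direction in which the jaws open and shut, and the axes are right-handed (so a half turn about x gives the same grasp; the last joint's range is limited). The gripper opens to 88 mm and grips with 3 to 60 N. Pads are 19 mm wide; open, the fingers measure 130 mm over their backs; the gripper's body (78 mm by 193 mm) begins 47 mm behind the grasp point.
Start: joints at [91.049, 20.546, 0.682, 0, -70.136, -16.507], TCP at [0.18, 0.651, 0.227] pointing down, gripper open.
Joint ranges: [-176.03, 176.03], [-82.01, 121.73], [-58.28, 71.71], [-173.87, 95.51], [-174.79, -0.11], [-173.66, 173.66]. Speed limits (degrees/s): [136.94, 136.94, 172.46, 180, 180, 180].

### API

Orientations are given as [roll, pitch, yaw] about the fixed x, y, z axes, in that order (R = Rz(yaw) Ry(pitch) Rx(roll)).
In Python, from plant import get_obs, snapshot, calibration, close_job, ctrl gives the robot as it stands.
- The arm moves only by the tool move_arm, never from a script. Its argument "commands" is a list that holds one entry, the list of rows, each a list of 4 numbers: the shift along the tool's x, y, z in cm, then the turn about the tool's x in rad. In form: [[[dx, dy, dz, spin], ...]]. A call has 1 to 8 rows; each row shifts and turns the commanded pose from where the row before left it, along the tool's axes as they then stand; what a row does not reach is not made up. A row lasts 1/10 s, in which the tool goes at most 50 mm and 8.59 degrees, less where a joint would pass 70% of its speed; a pose out of reach is approached as far as the arm can. A call with a gripper value outside its range is refused whole. "jaw" is the finger opening in cm, from 0 to 8.76, set as the call begins (left out, the last holds). The fingers move at their own pace and stop on an object; the grip force is fixed at half the most. Time passes only in rows, so rows that do not move let the fingers close. It gives the time, the measured TCP pose, the force and the opening at its end, in the units of the state.
- get_obs(): the state, without advancing time (a new reading comes with each control period).
- snapshot(name): name is "scene" or "top" or "wrist"; returns (picture, depth): 420x560x3 uint8, red, green, blue; 420x560 float32, m along the optical axis (not along the pixel's ray), 0 where there is no reading.
- calibration(name): a dict with "mtx" (3x3 intrinsics, pixels), "T" (4x4, takes a point from camera to world coordinates); the wrist camera has in their place "tool_from_camera" (4x4, takes a point from camera to tool coordinates, whose origin is the TCP and whose axes are the tool frame's). Camera axes: x right, y up, looking along -z (the intrinsics and any distortion apply to the point x, -y, -z); pixel columns grow to the right and rows downward; lengths in m; the calibration is good to about 2 mm. A picture is of the moment at which its call begins: read the wrist's pose just before it. calibration takes no time and is no camera call.
- close_job(): hands the job in, once; it reports no verdict.
The state is a dict: "clock": time; "joint_pos": joint angles; "qvel": joint speeds; "tau": joint torques, N m; "tool_pos": TCP position; "orientation": TCP orientation; "force": force on the tool from outside, world axes, zero at the start; "moment": the same for the moment, N m; "opening": finger opening in m.
Only numpy, scipy, OpenCV 4.12 (cv2) and the standard library are available. Lean on these libraries where they do the work, as an engineer would, in place of code of your own. Each camera call takes 0.05 s, during which the arm holds its last target. There are 200 camera calls.

### The job

Get the soil compaction stand ready for filling: swing its hold-down yoke up past the balance point and let go, so that it rests open by itself. Then pick up the collar with the two ears and the bail handle, line up both ear holes with the two studs of the stand, and lower it (do not drop it) until it sits flush on the base plate; let go with the yoke still open. Leave the plain ring, the two tins and the bottle where they are.

Things in the scene. Friction and masses are not known exactly. Their poses are not given: they have to be found in the camera images.
- seat (a point): On the fixed compaction stand: the point on top of the base plate half-way between its two studs, 20 mm above the table. Blue plate 250 x 210 mm and 20 mm thick, reaching from 80 mm in front (-x) of this point to 170 mm behind (+x). Axes of the stand: +x from the yoke's handle towards the hinge, +y along the line of studs, z up. The stand does not move.
- stud_left (a point): Tip of the stud at y = +75 mm from the seat. Upright steel stud 10 mm in diameter, 38 mm tall above the plate, its last 8 mm tapering to 4 mm. The tip is 58 mm above the table
- stud_right (a point): Tip of the other stud, the same, at y = -75 mm from the seat (stud spacing 150 mm)
- yoke_hinge (a point): Middle of the yoke's hinge line, fixed on the stand 120 mm behind (+x of) the seat and 150 mm above the table. The hinge line runs along the stand's y. Two blue posts (35 x 12 mm, y = +-90 mm) carry it and rise to 170 mm above the table: keep the collar clear of them, and of the raised yoke, on its way
- yoke_handle (a point): Middle of the yoke's cross handle, a round steel bar 16 mm in diameter, 170 mm from the hinge line and parallel to it, free for 130 mm between the yoke's two flat side bars (10 mm wide, 18 mm deep, 140 mm apart centre to centre). It moves with the yoke; in the closed position it lies 50 mm in front of the seat, 150 mm above the table
- yoke (a joint): Angle of the hold-down yoke: 0 lying level over the base plate (closed, the start), growing as the handle swings up and over away from the robot (+x); pi/2 is the handle straight above the hinge, 1.85 the open stop, where the handle stands about 315 mm above the table, 167 mm behind the seat. With its round counterweight, below about 1.15 rad it falls shut, beyond it falls open and rests on the stop. About 2 N at the handle lifts it; the hinge is lightly damped
- collar_center (a point): Centre (on the axis, half-way up the 50 mm height) of the loose dark steel collar: a ring of 112 mm outside diameter and 7 mm wall, about 0.6 kg, standing on the table, with two ears. z up; +-y point to the ears. Each ear is 12 mm thick at the collar's foot, reaches 96 mm from the axis, and has an upright 14 mm through hole 75 mm from the axis. Seated on the plate this point is 25 mm above the seat; the collar fits either way round (turned by half a turn)
- collar_bail (a point): Middle of the collar's bail handle, on its axis, 65 mm above collar_center and 90 mm above the collar's foot: a straight steel bar 12 x 12 mm along the collar's y, with 98 mm clear between its two uprights and 34 mm clear below it to the rim. Gripped across, along the collar's x
- ring_center (a point): Centre of a loose plain ring, as the collar's ring (112 mm, 50 mm high) but with no ears and no bail; to be left alone
- tin_a_center (a point): Centre of a round aluminium sample tin, 62 mm in diameter and 46 mm high; to be left alone
- tin_b_center (a point): Centre of a second, equal tin; to be left alone
- bottle_center (a point): Centre of a pale plastic bottle with a narrow neck, 60 mm in diameter and 170 mm high; to be left alone

How it is judged:
By the outcome, as a careful person would: the job done as asked, in the order asked, and still so for the second after the job is handed in, with the robot touching nothing.
It also fails if it takes over 67 s, if anything falls off the work surface, if the arm or the gripper's body presses on something with over 40 N, if the wrist force passes 120 N, or if a joint passes its speed limit or range.

## Working session

There is one attempt and no reset: what is moved stays moved. The work goes in short steps, Python scripts to look and compute and a tool call to move; the robot and the scene stay as the last step left them, time stands still between calls to the robot, and variables do not carry over. Pictures are saved under pics/ and viewed, about 8 in all and at most 12, crops included, and the job is handed in when it is done.

Besides the shell and the picture viewer there is one more tool, called after "Call:" as name([rows], argument=value, ...), one row to a line, values as JSON. move_arm: Moves the arm, as the interface text tells. Its arguments: {"type":"object","properties":{"commands":{"type":"array"},"jaw":{"type":"number"}},"required":["commands"]}

```bash
ls; mkdir -p pics
cat > h.py <<'E'
import numpy as np, cv2
from plant import get_obs, snapshot, calibration, close_job, ctrl
from scipy.spatial.transform import Rotation as Rn
def pose():
    o=get_obs(); T=np.eye(4); T[:3,:3]=Rn.from_euler('xyz',np.array(o['orientation']),degrees=True).as_matrix(); T[:3,3]=o['tool_pos']; return T,o
def cam(name):
    c=calibration(name)
    T=np.array(c['T']) if 'T' in c else pose()[0]@np.array(c['tool_from_camera'])
    return np.array(c['mtx']),T
def grab(name,fn=None):
    K,T=cam(name); p,d=snapshot(name)
    if fn: cv2.imwrite('pics/'+fn,p[:,:,::-1])
    return p,d,K,T
def cloud(d,K,T):
    v,u=np.mgrid[:d.shape[0],:d.shape[1]]
    P=np.stack([(u-K[0,2])/K[0,0]*d,-(v-K[1,2])/K[1,1]*d,-d],-1)
    return P@T[:3,:3].T+T[:3,3]
def ray(u,v,K,T,z):
    r=T[:3,:3]@np.array([(u-K[0,2])/K[0,0],-(v-K[1,2])/K[1,1],-1]); return T[:3,3]+r*(z-T[2,3])/r[2]
E
python3 - <<'E'
from h import *
print(get_obs()); 
for n in('scene','top','wrist'):
    print(n,calibration(n)); 
for n in('scene','top'):
    p,d,K,T=grab(n,n+'1.png'); np.savez(n+'1.npz',p=p,d=d,K=K,T=T)
E
```

```text
pics
{'clock': 0.0, 'joint_pos': array([ 9.10484612e+01,  2.05918994e+01,  6.33691180e-01, -1.99289915e-02,
       -7.01352641e+01, -1.65096954e+01]), 'qvel': array([-0.0520548 , -0.08020094, -0.0356937 ,  0.09534009,  0.02258555,
        0.00599136]), 'tau': array([-9.13362837e-04, -5.82715023e+01,  2.93074107e+01,  6.99759588e+00,
        7.00330449e-03, -1.49781799e-04]), 'tool_pos': array([0.17981075, 0.65010489, 0.22561742]), 'orientation': array([   5.17770745,   89.90466813, -100.2903139 ]), 'force': array([-0.60040833,  0.01532893, -0.15788121]), 'moment': array([-0.03263929,  0.05083187, -0.03419921]), 'opening': 0.08810760695275956}
scene {'mtx': array([[451.53793875,   0.        , 274.38364495],
       [  0.        , 451.53793875, 211.2644672 ],
       [  0.        ,   0.        ,   1.        ]]), 'T': array([[ 0.38266356, -0.56473022,  0.73119654,  1.46959623],
       [ 0.92387394,  0.23823018, -0.29950512, -0.28834206],
       [-0.00505348,  0.79014312,  0.61290155,  0.89446171],
       [ 0.        ,  0.        ,  0.        ,  1.        ]])}
top {'mtx': array([[426.41340
[... 219 characters left out ...]
6638,  0.02357647, -0.01054925,  0.07113657],
       [-0.00623109,  0.17623179,  0.98432897,  1.26978354],
       [ 0.        ,  0.        ,  0.        ,  1.        ]])}
wrist {'mtx': array([[356.44036081,   0.        , 273.61895774],
       [  0.        , 356.44036081, 209.40274181],
       [  0.        ,   0.        ,   1.        ]]), 'tool_from_camera': array([[ 6.16798923e-04,  3.00788234e-01, -9.53690756e-01,
        -1.58317178e-01],
       [ 9.00285131e-04,  9.53690384e-01,  3.00788699e-01,
         8.03314784e-02],
       [ 9.99999405e-01, -1.04411975e-03,  3.17440027e-04,
         1.55849187e-03],
       [ 0.00000000e+00,  0.00000000e+00,  0.00000000e+00,
         1.00000000e+00]])}
```

View pics/top1.png

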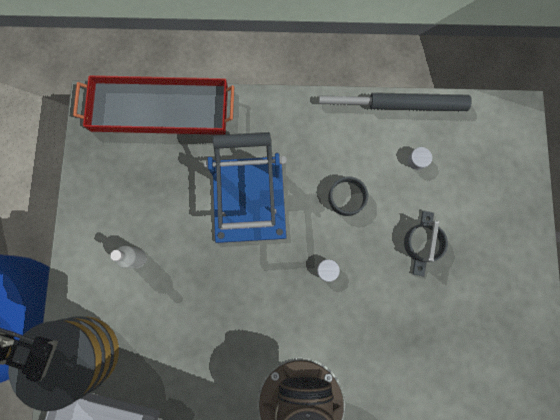

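View pics/scene1.png

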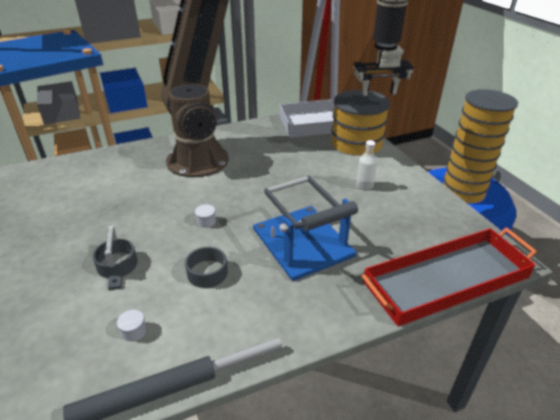

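Run:
```python
from h import *
A=np.load('top1.npz'); p,d,K,T=[A[k] for k in 'pdKT']; C=cloud(d,K,T)
hsv=cv2.cvtColor(p,cv2.COLOR_RGB2HSV)
v,u=np.mgrid[:420,:560]
roi=(u>190)&(u<310)&(v>120)&(v<260)
blue=(hsv[...,0]>100)&(hsv[...,0]<125)&(hsv[...,1]>150)&roi
m=blue&(C[...,2]>.005)&(C[...,2]<.035)
pts=np.array([ray(a,b,K,T,.02)[:2] for b,a in np.argwhere(m)],np.float32)
r=cv2.minAreaRect(pts);print('plate',r,'\n',cv2.boxPoints(r))
# handle
m=(C[...,2]>.13)&roi&(v>215)
q=C[m];print('yoke front',m.sum(),q.min(0),q.max(0))
hi=np.argwhere(m); b=p[m].mean(-1); 
m2=m&(p.mean(-1)>130); q=C[m2]; print('bright',len(q),q.mean(0), cv2.minAreaRect(q[:,:2].astype(np.float32)))
# collar
roi=(u>380)&(u<470)&(v>200)&(v<290)
m=roi&(C[...,2]>.075); q=C[m]; print('bail',len(q),q.mean(0),cv2.minAreaRect(q[:,:2].astype(np.float32)))
dark=roi&(p.mean(-1)<70)&(C[...,2]>.006)&(C[...,2]<.02); q=C[dark]; print('ears',len(q)); 
n,l,s,c=cv2.connectedComponentsWithStats(dark.astype(np.uint8))
for i in range(1,n):
    if s[i,4]>8: print(s[i],c[i],C[l==i].mean(0))
m=roi&(C[...,2]>.04)&(C[...,2]<.06); q=C[m][:,:2].astype(np.float32);print('rim',cv2.minEnclosingCircle(q))
cv2.imwrite('pics/crops.png',np.hstack([cv2.resize(p[120:260,190:310],None,fx=3.2,fy=3.2)[:,:,::-1],cv2.resize(p[190:290,380:470],(403,448))[:,:,::-1]]))
print(get_obs()['tool_pos'])
```

```text
plate ((0.5739812850952148, 0.1655559241771698), (0.2468852549791336, 0.2066606879234314), 4.686840057373047) 
 [[0.44250837 0.2584543 ]
 [0.45939448 0.05248465]
 [0.70545423 0.07265756]
 [0.6885681  0.2786272 ]]
yoke front 411 [0.34543219 0.07113657 0.14556277] [0.5036527  0.23328324 1.26978354]
bright 216 [0.47827897 0.15756136 0.16170704] ((0.4452643096446991, 0.11787714809179306), (0.19983963668346405, 0.0931054875254631), 50.06947708129883)
bail 264 [ 0.44271856 -0.29960137  0.24078563] ((0.384671688079834, -0.16747476160526276), (0.09999699145555496, 0.4731817841529846), 21.27134895324707)
ears 148
[423 226  10   4  12] [428.08333333 227.        ] [ 0.50247877 -0.36868635  0.0128757 ]
[405 230   5   9  12] [406.33333333 234.16666667] [ 0.47963514 -0.30384904  0.01315633]
[436 233   6  22  38] [439.23684211 243.76315789] [ 0.453824   -0.39947126  0.01286624]
[404 240  21  23  48] [411.64583333 253.58333333] [ 0.42320123 -0.31788563  0.01240648]
rim ((0.4570147395133972, -0.3533554971218109), 0.05663710832595825)
[0.17981483 0.65014871 0.22568269]
```

View pics/crops.png

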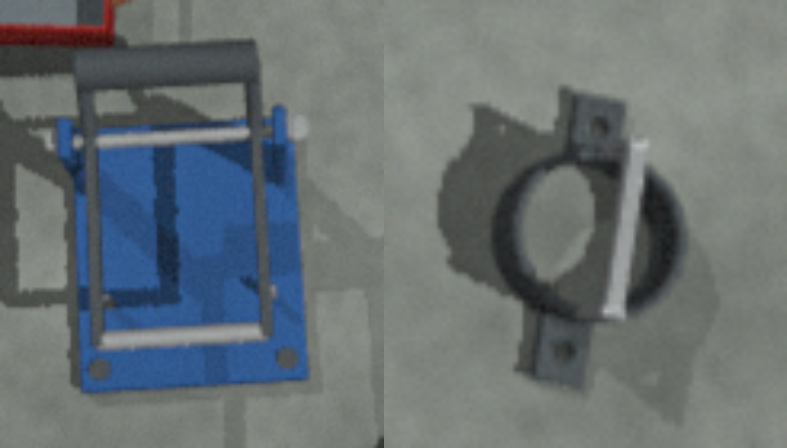

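```bash
cat >> h.py <<'E'
def plan(xy,z,yaw):
    """total move to TCP (xy,z) with tool z axis along +-yaw(deg); spin first, then shift in the new axes"""
    T,o=pose(); R=T[:3,:3]; zc=np.degrees(np.arctan2(R[1,2],R[0,2]))
    for y in(yaw,yaw+180):
        s=(y-zc+180)%360-180; spin=np.radians(-s) # tool x is down
        D=np.array([xy[0],xy[1],z])-T[:3,3]
        c=np.radians(y); Z=np.array([np.cos(c),np.sin(c),0]); X=np.array([0,0,-1]); Y=np.cross(Z,X)
        print('yaw',y,'now',round(zc,2),'spin rad',round(spin,4),'j6 %.0f'%o['joint_pos'][5],'shift cm',np.round(100*np.array([X@D,Y@D,Z@D]),2))
    print('pos',np.round(T[:3,3],4),'X',np.round(R[:,0],4),'Y',np.round(R[:,1],3),'F',np.round(o['force'],1),'open',round(o['opening'],4),'t',round(o['clock'],2),'q',np.round(o['joint_pos'],0))
E
python3 - <<'E'
from h import *
plan((.479,.158),.25,4.7)
A=np.load('top1.npz'); K,T=A['K'],A['T']
for a in((428.0,218.3),(420.4,268.1)): print(ray(*a,K,T,.012))
for a in((121,256),(329,271),(422,157),(348,195)): print(ray(*a,K,T,.05))
E
```

```text
yaw 4.7 now -105.47 spin rad -1.9228 j6 -17 shift cm [ -2.43 -51.5   25.79]
yaw 184.7 now -105.47 spin rad 1.2188 j6 -17 shift cm [ -2.43  51.5  -25.79]
pos [0.1798 0.6501 0.2257] X [-3.0e-04 -1.5e-03 -1.0e+00] Y [ 0.964 -0.267  0.   ] F [ 0.3 -0.4  0.4] open 0.0879 t 0.1 q [ 91.  21.   1.  -0. -70. -17.]
[ 0.52856352 -0.36973601  0.012     ]
[ 0.38179062 -0.34215716  0.012     ]
[0.39355346 0.51941705 0.05      ]
[ 0.36618459 -0.07218649  0.05      ]
[ 0.7054465  -0.34565334  0.05      ]
[ 0.58587108 -0.12678475  0.05      ]
```

Call:
move_arm([
  [[-0.3,0,0,0.145],[-0.3,0,0,0.145],[-0.3,0,0,0.145],[-0.3,0,0,0.145],[-0.3,0,0,0.145],[-0.3,0,0,0.145],[-0.3,0,0,0.145],[-0.3,0,0,0.145]],
])

```text
clock: 0.9
tool_pos: [0.1798, 0.6503, 0.2501]
orientation: [70.5, 89.9, -101.8]
force: [0.7, -0.7, -0.5]
opening: 0.0876
```

Call:
move_arm([
  [[0,0,0,0.059],[0,3.7,-1.85,0],[0,3.7,-1.85,0],[0,3.7,-1.85,0],[0,3.7,-1.85,0],[0,3.7,-1.85,0],[0,3.7,-1.85,0],[0,3.7,-1.85,0]],
])

```text
clock: 1.7
tool_pos: [0.3307, 0.4013, 0.2504]
orientation: [48.2, 90.0, -127.1]
force: [0.2, 0.5, -0.5]
opening: 0.0879
```

Call:
move_arm([
  [[0,3.7,-1.85,0],[0,3.7,-1.85,0],[0,3.7,-1.85,0],[0,3.7,-1.85,0],[0,3.7,-1.85,0],[0,3.7,-1.85,0],[0,3.4,-1.55,0],[0,0,0,0]],
])

```text
clock: 2.5
tool_pos: [0.4782, 0.155, 0.2502]
orientation: [47.9, 89.9, -127.7]
force: [-1.2, 0.0, -0.2]
opening: 0.0876
```

Run:
```python
from h import *
p,d,K,T=grab('wrist','w1.png'); np.savez('w1.npz',p=p,d=d,K=K,T=T)
plan((.479,.158),.131,4.7)
```

```text
yaw 4.7 now -175.51 spin rad 3.1379 j6 -36 shift cm [11.91  0.15  0.14]
yaw 184.7 now -175.51 spin rad -0.0037 j6 -36 shift cm [11.91 -0.15 -0.14]
pos [0.4777 0.1563 0.2501] X [-8.e-04 -5.e-04 -1.e+00] Y [ 0.078 -0.997  0.   ] F [-0.4  0.5 -0.7] open 0.0876 t 2.55 q [ 41.   3. -18.  -0. -68. -36.]
```

View pics/w1.png

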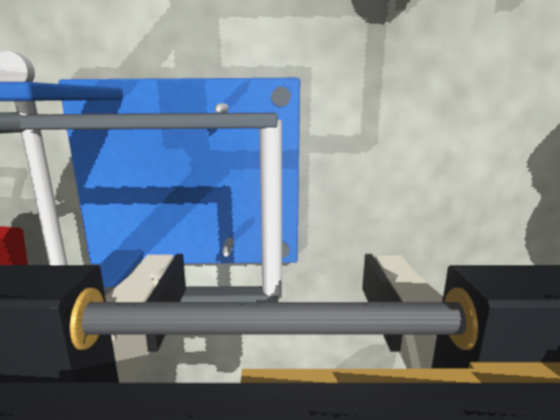

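Run:
```python
from h import *
A=np.load('w1.npz'); p,d,K,T=[A[k] for k in 'pdKT']
for a in((271,122),(272,200),(270,290)): print(ray(*a,K,T,.157), cloud(d,K,T)[a[1],a[0]])
for a in((222,108),(228,238),(225,115),(227,250)): print('stud',ray(*a,K,T,.057),cloud(d,K,T)[a[1],a[0]])
for a in((299,79),(297,262),(61,80)): print('corner',ray(*a,K,T,.02))
```

```text
[0.48327217 0.08887923 0.157     ] [0.48326986 0.08872575 0.15936934]
[0.47826369 0.14435827 0.157     ] [0.47830167 0.14378588 0.15900608]
[0.47406616 0.21879183 0.157     ] [0.47410192 0.21820839 0.15800381]
stud [0.53071135 0.08613562 0.057     ] [0.53116012 0.08626315 0.0536915 ]
stud [0.51963842 0.21833915 0.057     ] [0.52309963 0.23211859 0.02376507]
stud [0.52762869 0.09233909 0.057     ] [0.5147927  0.08665388 0.15817224]
stud [0.5201441  0.23226013 0.057     ] [0.52060405 0.2342388  0.05264368]
corner [0.45809245 0.05272528 0.02      ]
corner [0.43980226 0.25811719 0.02      ]
corner [0.70120057 0.07296562 0.02      ]
```

Call:
move_arm([
  [[3.5,0,0,0],[3.5,0,0,0],[3,0,0,0],[1.5,0,0,0],[0.4,0,0,0],[0,0,0,0]],
])

```text
clock: 3.15
tool_pos: [0.4769, 0.1587, 0.1313]
orientation: [39.2, 89.9, -136.0]
force: [0.9, -1.3, -0.0]
opening: 0.0874
```

Call:
move_arm([
  [[0,0,0,0],[0,0,0,0],[0,0,0,0],[0,0,0,0],[0,0,0,0],[0,0,0,0],[0,0,0,0]],
], jaw=0.8)

```text
clock: 3.85
tool_pos: [0.4772, 0.1582, 0.1316]
orientation: [-168.4, 90.0, 16.3]
force: [0.8, 0.4, -0.7]
opening: 0.0374
```

Call:
move_arm([
  [[0,0,0,0],[0,0,0,0],[0,0,0,0],[0,0,0,0],[0,0,0,0],[0,0,0,0],[0,0,0,0]],
])

```text
clock: 4.55
tool_pos: [0.48, 0.1586, 0.1326]
orientation: [-176.3, 89.7, 8.4]
force: [11.1, -4.3, -2.1]
opening: 0.0148
```

Call:
move_arm([
  [[-0.743,0,-0.02,0],[-0.743,0,-0.045,0],[-1.474,0,-0.195,0],[-1.452,0,-0.323,0],[0,0,0,0]],
])

```text
clock: 5.05
tool_pos: [0.4871, 0.1592, 0.1782]
orientation: [-174.8, 89.6, 9.9]
force: [16.9, -3.9, -8.3]
opening: 0.0151
```

Call:
move_arm([
  [[-1.418,0,-0.85,0],[-1.373,0,-0.571,0],[-1.318,0,-0.688,0],[-1.253,0,-0.801,0],[-1.178,0,-0.907,0],[-1.094,0,-1.007,0],[0,0,0,0]],
])

```text
clock: 5.75
tool_pos: [0.5298, 0.1626, 0.2534]
orientation: [0.2, 89.8, -175.1]
force: [-15.0, 2.7, 12.0]
opening: 0.0153
```

Call:
move_arm([
  [[-1.25,0,-0.85,0],[-1.05,0,-1.05,0],[-0.796,0,-1.256,0],[-0.683,0,-1.321,0],[-0.565,0,-1.376,0],[0,0,0,0]],
])

```text
clock: 6.35
tool_pos: [0.5905, 0.1677, 0.2957]
orientation: [123.6, 90.0, -51.7]
force: [-2.5, 0.8, 4.0]
opening: 0.0154
```

Call:
move_arm([
  [[-0.45,0,-1.42,0],[-0.33,0,-1.453,0],[-0.19,0,-1.475,0],[-0.06,0,-1.486,0],[0.07,0,-1.485,0],[0.15,0,-1.2,0],[0,0,0,0],[0,0,0,0]],
])

```text
clock: 7.15
tool_pos: [0.6742, 0.1742, 0.3029]
orientation: [31.6, 90.0, -143.7]
force: [0.5, -0.5, -2.5]
opening: 0.015
```

Call:
move_arm([
  [[0,0,0,0],[0,0,0,0],[0,0,0,0],[0,0,0,0],[0,0,0,0],[0,0,0,0],[0,0,0,0],[0,0,0,0]],
], jaw=8.7)

```text
clock: 7.95
tool_pos: [0.6743, 0.1744, 0.3036]
orientation: [4.5, 90.0, -170.8]
force: [-0.2, 0.2, -0.2]
opening: 0.0737
```

Call:
move_arm([
  [[-2,0,0,0],[-4,0,0,0],[-4,0,0,0],[0,0,0,0]],
])

```text
clock: 8.35
tool_pos: [0.676, 0.1743, 0.4107]
orientation: [-169.1, 89.4, 15.6]
force: [-0.1, 0.4, 0.6]
opening: 0.0871
```

Run:
```python
from h import *
p,d,K,T=grab('scene','s2.png')
cv2.imwrite('pics/s2.png',cv2.resize(p[150:300,210:400],None,fx=2,fy=2)[:,:,::-1])
plan((.4552,-.356),.25,79.4)
```

```text
yaw 79.4 now -175.31 spin rad 1.8376 j6 -26 shift cm [ 15.74  11.87 -56.19]
yaw 259.4 now -175.31 spin rad -1.304 j6 -26 shift cm [ 15.74 -11.87  56.19]
pos [0.6753 0.1745 0.4074] X [ 0.0057  0.0024 -1.    ] Y [ 0.082 -0.997 -0.002] F [-0.3  0.  -0.7] open 0.0867 t 8.4 q [ 30.  20.  23.   0. -92. -26.]
```

View pics/s2.png

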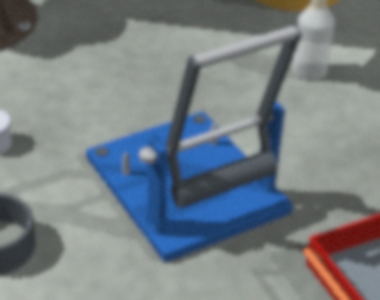

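Call:
move_arm([
  [[0,4,2.05,0],[0,4,2.05,0],[0,4,2.05,0],[0,4,2.05,0],[0,4,2.05,0],[0,4,2.05,0],[0,4,2.05,0],[0,4,2.05,0]],
])

```text
clock: 9.2
tool_pos: [0.5357, -0.1592, 0.4029]
orientation: [-20.2, 89.9, 164.5]
force: [-0.3, -0.5, 0.4]
opening: 0.0874
```

Call:
move_arm([
  [[0,4,2.05,0],[0,4,2.05,0],[1,4,2.05,0],[1,4,2.05,0],[1,3.1,1.66,0],[1,0,0,-0.145],[1,0,0,-0.145],[1,0,0,-0.145]],
])

```text
clock: 10.0
tool_pos: [0.4537, -0.3566, 0.3421]
orientation: [-61.5, 89.9, 148.4]
force: [0.0, -0.8, -0.7]
opening: 0.0869
```

Call:
move_arm([
  [[2,0,0,-0.145],[2,0,0,-0.145],[2,0,0,-0.145],[2,0,0,-0.145],[1.7,0,0,-0.145],[0,0,0,-0.145],[0,0,0,0]],
])

```text
clock: 10.7
tool_pos: [0.4538, -0.356, 0.2453]
orientation: [-102.8, 89.9, 156.8]
force: [0.1, -1.3, -0.8]
opening: 0.0869
```

Run:
```python
from h import *
plan((.4552,-.356),.071,79.4)
p,d,K,T=grab('wrist','w2.png'); np.savez('w2.npz',p=p,d=d,K=K,T=T)
```

```text
yaw 79.4 now -100.41 spin rad -3.1382 j6 98 shift cm [17.43 -0.14  0.03]
yaw 259.4 now -100.41 spin rad 0.0034 j6 98 shift cm [17.43  0.14 -0.03]
pos [ 0.4538 -0.356   0.2453] X [-0.0022  0.001  -1.    ] Y [ 0.984 -0.181 -0.002] F [ 0.1 -1.3 -0.8] open 0.0869 t 10.7 q [-19.  11. -10.  -0. -69.  98.]
```

View pics/w2.png

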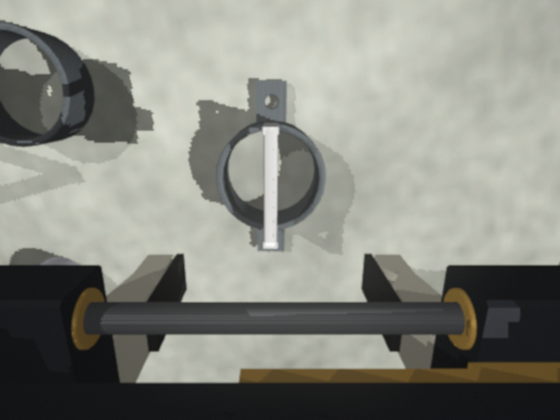

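Run:
```python
from h import *
A=np.load('w2.npz'); p,d,K,T=[A[k] for k in 'pdKT']
a=ray(271,129,K,T,.096);b=ray(270,244,K,T,.096);print(a,b,(a+b)/2,np.linalg.norm(a-b),np.degrees(np.arctan2(*(a-b)[1::-1])))
m=(p.min(-1)>170)&(cloud(d,K,T)[...,2]>.085)&(cloud(d,K,T)[...,2]<.105)
m[:, :240]=0;m[:,310:]=0;m[255:]=0
P=np.array([ray(u,v,K,T,.096)[:2] for v,u in np.argwhere(m)],np.float32);print(len(P),cv2.minAreaRect(P))
print('hole',ray(272,101,K,T,.012))
plan(((a+b)/2)[:2],.071,79.4)
```

```text
[ 0.50714665 -0.3647595   0.096     ] [ 0.4039334 -0.3447134  0.096    ] [ 0.45554003 -0.35473645  0.096     ] 0.10514190654076878 -10.99116019220344
1512 ((0.4544115662574768, -0.3542063236236572), (0.013554960489273071, 0.11085965484380722), 79.5909423828125)
hole [ 0.52828379 -0.3690385   0.012     ]
yaw 79.4 now -100.71 spin rad 3.1396 j6 98 shift cm [17.5  -0.11  0.17]
yaw 259.4 now -100.71 spin rad -0.002 j6 98 shift cm [17.5   0.11 -0.17]
pos [ 0.4541 -0.3562  0.246 ] X [-1.1e-03  4.0e-04 -1.0e+00] Y [ 0.983 -0.186 -0.001] F [0.4 0.  0.9] open 0.0868 t 10.75 q [-19.  11. -10.  -0. -69.  98.]
```

Call:
move_arm([
  [[4,0.08,-0.15,0],[4,0,0,0],[4,0,0,0],[3,0,0,0],[1.7,0,0,0],[0.7,0,0,0],[0,0,0,0]],
])

```text
clock: 11.45
tool_pos: [0.4554, -0.355, 0.0721]
orientation: [-95.7, 89.9, 163.6]
force: [-0.9, 1.0, 0.5]
opening: 0.087
```

Call:
move_arm([
  [[0,0,0,0],[0,0,0,0],[0,0,0,0],[0,0,0,0],[0,0,0,0],[0,0,0,0],[0,0,0,0],[0,0,0,0]],
], jaw=0.5)

```text
clock: 12.25
tool_pos: [0.4556, -0.355, 0.0726]
orientation: [-55.4, 90.0, -155.9]
force: [0.6, 0.2, -0.7]
opening: 0.0284
```

Call:
move_arm([
  [[0,0,0,0],[0,0,0,0],[0,0,0,0],[0,0,0,0],[0,0,0,0],[0,0,0,0],[0,0,0,0]],
])

```text
clock: 12.95
tool_pos: [0.4554, -0.3549, 0.0724]
orientation: [-111.0, 90.0, 148.4]
force: [0.8, 2.3, -2.1]
opening: 0.0118
```

Call:
move_arm([
  [[-0.5,0,0,0],[-1.5,0,0,0],[-2.5,0,0,0],[-3,0,0,0],[-3,0,0,0],[-2.5,0,0,0],[-1.5,0,0,0],[-0.5,0,0,0]],
])

```text
clock: 13.75
tool_pos: [0.456, -0.3555, 0.2245]
orientation: [74.3, 89.8, -26.2]
force: [1.1, 0.3, -6.5]
opening: 0.0117
```

Call:
move_arm([
  [[0,0,0,0.05],[0,0,0,0.1],[0,0,0,0.14],[0,0,0,0.14],[0,0,0,0.14],[0,0,0,0.14],[0,0,0,0.14],[0,0,0,0.14]],
])

```text
clock: 14.55
tool_pos: [0.4547, -0.3547, 0.2211]
orientation: [-50.2, 89.9, 152.2]
force: [-0.4, -0.1, -5.9]
opening: 0.0119
```

Call:
move_arm([
  [[0,0,0,0.14],[0,0,0,0.1],[0,0,0,0.077],[0,-0.5,-0.12,0],[0,-1.5,-0.34,0],[0,-2.5,-0.57,0],[0,-3,-0.68,0],[0,-3,-0.68,0]],
])

```text
clock: 15.35
tool_pos: [0.4706, -0.2466, 0.2221]
orientation: [-42.7, 90.0, 142.0]
force: [0.9, 1.1, -6.9]
opening: 0.012
```

Call:
move_arm([
  [[0,-3,-0.68,0],[0,-3,-0.68,0],[0,-3,-0.68,0],[0,-3,-0.68,0],[0,-3,-0.68,0],[0,-3,-0.68,0],[0,-3,-0.68,0],[0,-3,-0.68,0]],
])

```text
clock: 16.15
tool_pos: [0.5053, -0.0029, 0.2224]
orientation: [-53.3, 90.0, 131.4]
force: [0.2, 0.0, -5.9]
opening: 0.0113
```

Run:
```python
from h import *
plan((.529,.162),.222,4.7)
```

```text
yaw 4.7 now -175.27 spin rad -3.1411 j6 -17 shift cm [ 0.04 16.24  3.71]
yaw 184.7 now -175.27 spin rad 0.0005 j6 -17 shift cm [  0.04 -16.24  -3.71]
pos [ 0.5053 -0.0029  0.2224] X [-2.e-04  3.e-04 -1.e+00] Y [ 0.082 -0.997 -0.   ] F [ 0.2  0.  -5.9] open 0.0113 t 16.15 q [ 22.   5. -21.  -0. -65. -17.]
```

Call:
move_arm([
  [[0,-3,-0.68,0],[0,-3,-0.68,0],[0,-3,-0.68,0],[0,-3,-0.68,0],[0,-2.3,-0.55,0],[0,-1.3,-0.3,0],[0,-0.5,-0.1,0],[0,0,0,0]],
])

```text
clock: 16.95
tool_pos: [0.5293, 0.1588, 0.2222]
orientation: [26.5, 90.0, -148.9]
force: [0.1, -1.5, -7.0]
opening: 0.0116
```

Run:
```python
from h import *
plan((.529,.162),.222,4.7)
p,d,K,T=grab('wrist','w3.png'); np.savez('w3.npz',p=p,d=d,K=K,T=T)
p,d,K,T=grab('top'); np.savez('t3.npz',p=p,d=d,K=K,T=T)
```

```text
yaw 4.7 now -175.33 spin rad 3.141 j6 -32 shift cm [ 0.02  0.32 -0.  ]
yaw 184.7 now -175.33 spin rad -0.0006 j6 -32 shift cm [ 0.02 -0.32  0.  ]
pos [0.5293 0.1588 0.2222] X [-7.e-04 -4.e-04 -1.e+00] Y [ 0.081 -0.997  0.   ] F [ 0.1 -1.5 -7. ] open 0.0116 t 16.95 q [ 37.   9. -15.  -0. -66. -32.]
```

View pics/w3.png

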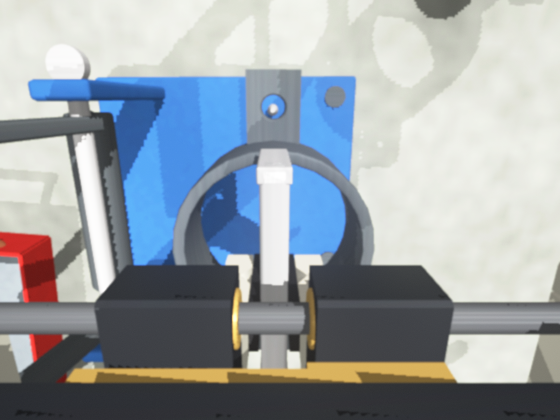

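Run:
```python
from h import *
A=np.load('w3.npz'); p,d,K,T=[A[k] for k in 'pdKT']
B=np.load('t3.npz')['p']
cv2.imwrite('pics/z3.png',np.hstack([cv2.resize(p[88:124,248:298],(600,432),interpolation=cv2.INTER_CUBIC)])[:,:,::-1])
hsv=cv2.cvtColor(p,cv2.COLOR_RGB2HSV); m=np.zeros(p.shape[:2],np.uint8); m[88:124,255:292]=(hsv[88:124,255:292,1]>120)
m=cv2.morphologyEx(m,cv2.MORPH_CLOSE,np.ones((7,7))); c=max(cv2.findContours(m,0,2)[0],key=cv2.contourArea); print(cv2.boundingRect(c),cv2.minEnclosingCircle(c),cv2.contourArea(c))
for z in(.15,.162): print(ray(*cv2.minEnclosingCircle(c)[0],K,T,z))
print('tip',ray(275,107,K,T,.058))
```

```text
(262, 95, 23, 24) ((272.7234191894531, 106.38298034667969), 11.85604190826416) 398.0
[0.53421638 0.08190182 0.15      ]
[0.53422307 0.08161267 0.162     ]
tip [0.53214884 0.08446992 0.058     ]
```

View pics/z3.png

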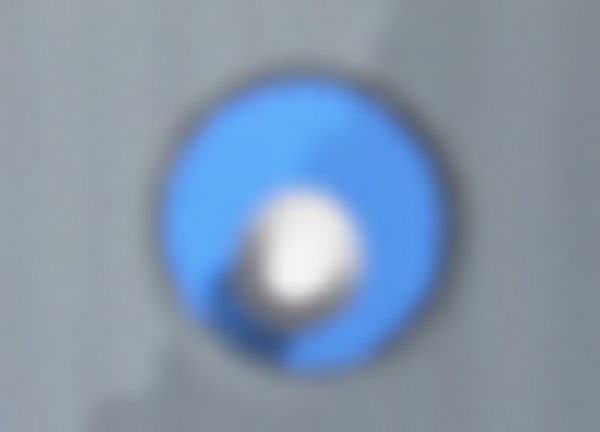

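Call:
move_arm([
  [[0.5,-0.2,0,0],[1.5,-0.17,0,0],[2,0,0,0],[2,0,0,0],[1.2,0,0,0],[0.5,0,0,0],[0,0,0,0],[0,0,0,0]],
])

```text
clock: 17.85
tool_pos: [0.5301, 0.1624, 0.1464]
orientation: [-165.4, 89.9, 19.2]
force: [0.6, 0.3, -6.6]
opening: 0.0118
```

Run:
```python
from h import *
plan((.529,.162),.092,4.7)
p,d,K,T=grab('wrist','w4.png'); np.savez('w4.npz',p=p,d=d,K=K,T=T)
cv2.imwrite('pics/z4.png',cv2.resize(p[68:128,230:310],(640,480),interpolation=cv2.INTER_CUBIC)[:,:,::-1])
```

```text
yaw 4.7 now -175.41 spin rad 3.1396 j6 -33 shift cm [ 5.44 -0.03 -0.11]
yaw 184.7 now -175.41 spin rad -0.002 j6 -33 shift cm [5.44 0.03 0.11]
pos [0.5301 0.1624 0.1464] X [ 1.2e-03  4.0e-04 -1.0e+00] Y [ 0.08  -0.997 -0.   ] F [ 0.6  0.3 -6.6] open 0.0118 t 17.85 q [ 37.  13. -21.   0. -56. -33.]
```

View pics/z4.png

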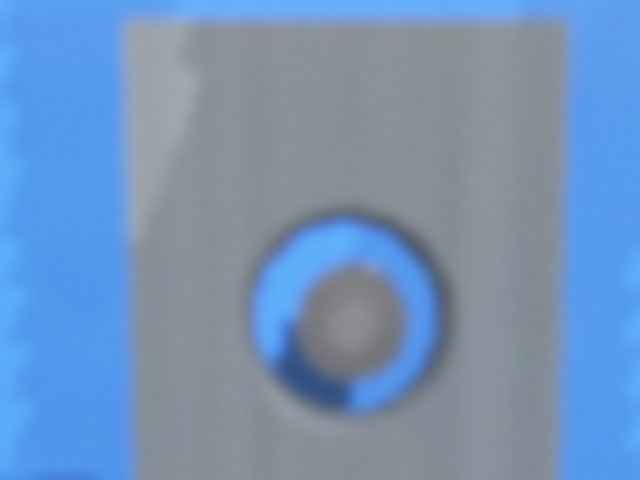

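Call:
move_arm([
  [[0.5,-0.04,0.03,0],[0.7,0,0,0],[0.7,0,0,0],[0.7,0,0,0],[0.7,0,0,0],[0.7,0,0,0],[0.4,0,0,0],[0,0,0,0]],
])

```text
clock: 18.7
tool_pos: [0.5288, 0.1624, 0.1008]
orientation: [30.0, 89.9, -145.4]
force: [0.1, 0.0, -6.7]
opening: 0.0118
```

Both holes are over the studs with no side force; last 8 mm.

Call:
move_arm([
  [[0.3,0,0,0],[0.3,0,0,0],[0.15,0,0,0],[0.1,0,0,0],[0,0,0,0],[0,0,0,0]],
])

```text
clock: 19.3
tool_pos: [0.5292, 0.1627, 0.0932]
orientation: [-161.8, 90.0, 22.8]
force: [0.4, -0.3, -5.9]
opening: 0.0119
```

Call:
move_arm([
  [[0.1,0,0,0],[0.1,0,0,0],[0,0,0,0],[0,0,0,0]],
])

```text
clock: 19.7
tool_pos: [0.5299, 0.1627, 0.0918]
orientation: [-173.7, 89.9, 10.9]
force: [2.2, -3.0, 1.7]
opening: 0.0116
```

Call:
move_arm([
  [[0,0,0,0],[0,0,0,0],[0,0,0,0],[0,0,0,0],[0,0,0,0],[0,0,0,0],[0,0,0,0]],
], jaw=5)

```text
clock: 20.4
tool_pos: [0.5291, 0.1627, 0.091]
orientation: [3.0, 90.0, -172.4]
force: [-0.7, -0.2, 0.6]
opening: 0.0495
```

Call:
move_arm([
  [[-0.5,0,0,0],[-1.5,0,0,0],[-3,0,0,0],[-3,0,0,0],[-4,0,0,0],[-4,0,0,0],[0,0,2,0],[0,0,0,0]],
])

```text
clock: 21.2
tool_pos: [0.5083, 0.161, 0.253]
orientation: [-137.1, 89.8, 47.5]
force: [-0.7, -0.3, -1.0]
opening: 0.0496
```

Run:
```python
from h import *
T,o=pose(); print(o['force'],o['opening'],o['tool_pos'])
p,d,K,T=grab('wrist'); C=cloud(d,K,T); q,e,K2,T2=grab('scene'); C2=cloud(e,K2,T2)
cv2.imwrite('pics/f.png',np.vstack([p[:250],cv2.resize(q[130:290,210:400],(416,350))[:, :].repeat(1,0) if 0 else cv2.resize(q[150:270,180:400],(560,305))])[:,:,::-1])
g=cv2.cvtColor(p,cv2.COLOR_RGB2HSV)
m=(g[...,1]<90)&(C[...,2]>.022)&(C[...,2]<.045)&(np.hypot(C[...,0]-.529,C[...,1]-.162)<.1)&(np.hypot(C[...,0]-.529,C[...,1]-.162)>.06)
print('ear top z',np.median(C[m][:,2]),m.sum())
m=(np.hypot(C[...,0]-.529,C[...,1]-.162)<.06)&(C[...,2]>.06)&(C[...,2]<.08); print('rim z',np.median(C[m][:,2]),m.sum())
```

```text
[-0.68602512 -0.29493156 -1.03156317] 0.049607018823780255 [0.50826454 0.16104795 0.25304577]
ear top z 0.03215154837650375 1371
rim z 0.06985638762176638 2467
```

View pics/f.png

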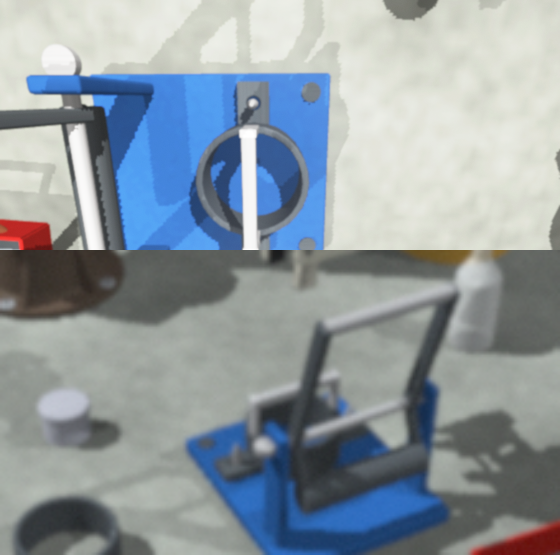

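Picture: the stud comes through the ear hole at (253,103). The ear top is at 32 mm and the rim at 70 mm, which is flush on the plate. The yoke rests open and the gripper touches nothing.

```bash
python3 -c "
from h import *
print(close_job())"
```

```text
the job is handed in; nothing more can be done
None
```

The stand is ready for filling, and I handed the job in at about 21 s on the robot's clock (limit 67 s). I gripped the yoke's handle, swung it to nearly the open stop and let go. I then picked the collar up by its bail, lined its ear holes up with the studs, lowered it until it touched the plate, and released it.

**Collar:** the last depth check put the ear top at 32 mm and the rim at 70 mm, exactly what flush on the plate should give. The right stud shows through its ear hole. The left hole was hidden from the wrist camera, so I didn't see that stud come through. It went on with no side force, and the flush heights agree.

**Yoke:** it was resting open by itself in the final picture.

**Forces:** the highest reading I saw was about 19 N, at the wrist while swinging the yoke. I corrected the path when I saw it. The gripper was clear of everything at the end, with about 1 N of sensor noise.

**Other things:** I never touched the plain ring, tins or bottle, and no check failed. I did not re-measure their positions at the end.

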